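Refill the tasting stand on the market stall

TASK

Refill the tasting stand: flip its clamp lever fully open (away from the robot), slide the carriage along the rail until its pointer lines up with the single upright refill marker, and flip the lever fully back to lock it. Once it is locked, push every loose aluminium tube on the table fully home and upright onto a spigot of its own size, wide on wide and narrow on narrow. Then open the lever again, slide the loaded carriage until its pointer lines up with the middle of the forked serving marker, and lock it there, without disturbing the oil bottle, the sauce jar or the gift box.

Things in the scene. Friction and masses are not known exactly. Their poses are not given: they have to be found in the camera images.
- stand: fixed plank (125 x 700 mm, 18 mm thick) with a 30 mm wide rail along its own y; origin on the table under the middle of the rail; its y runs along the rail (roughly world y), x away from the robot
- carriage (a joint): slide of the wooden carriage along the stand's y, in m (range -0.12 to 0.10, grows to +y; about 8 N of drag). The carriage is 84 mm (x) by 460 mm (y), its top 54 mm above the table, and carries the four spigots, the knob and the clamp lever
- pointer (a point): tip of the dark steel tab, 6 mm wide, on the middle of the carriage's far (+x) edge; it must stand level, along the stand's y, with a marker
- refill_marker: refill marker: a single white upright (6 mm wide, 46 mm tall) on a 40 mm foot on the plank's far (+x) edge, just beyond the pointer's path; origin under its middle; axes as the stand
- serving_marker: serving marker: a white fork, two uprights (6 mm wide, 30 mm tall) 34 mm apart on a 40 mm foot, on the same edge; origin under its middle, halfway between the uprights, which is the point to line up with; axes as the stand
- slide_knob (a point): middle of the upright round knob (26 mm across, 18 mm tall, its top 9 mm above this point) at the carriage's right (-y) end, by which it can be slid; the steel stem below it is 18 mm across
- lever (a joint): clamp lever near the carriage's left (+y) end, rad: 0 = locked, leaning towards the robot; 1.2 = open, leaning away. It turns about the stand's y axis, about 0.15 N m of friction, and stays where it is left
- lever_pivot (a point): pivot of the clamp lever, moves with the carriage, 70 mm above the table
- lever_tip (a point): middle of the black grip on the lever's end, a short cylinder (24 mm across, 30 mm long) lying along the stand's y, 78 mm from the pivot; at lever value a it lies 78*sin(a-0.6) mm along the stand's x and 78*cos(a-0.6) mm above the pivot; the rod is 12 mm across
- spigot0 (a point): foot of narrow wooden spigot 0 (numbered from -y to +y, 74 mm apart) where it meets the carriage top; upright, 42 mm across, 40 mm tall, chamfered top
- spigot1 (a point): foot of wide wooden spigot 1 (numbered from -y to +y, 74 mm apart) where it meets the carriage top; upright, 54 mm across, 40 mm tall, chamfered top
- spigot2 (a point): foot of narrow wooden spigot 2 (numbered from -y to +y, 74 mm apart) where it meets the carriage top; upright, 42 mm across, 40 mm tall, chamfered top
- spigot3 (a point): foot of wide wooden spigot 3 (numbered from -y to +y, 74 mm apart) where it meets the carriage top; upright, 54 mm across, 40 mm tall, chamfered top
- wide1: loose wide aluminium tube, 66 mm outside, 58 mm inside, 75 mm tall, open at both ends, standing on the table; origin at the centre of its lower end, z up its axis; may be absent
- wide2: loose wide aluminium tube, 66 mm outside, 58 mm inside, 75 mm tall, open at both ends, standing on the table; origin at the centre of its lower end, z up its axis; may be absent
- narrow1: loose narrow aluminium tube, 54 mm outside, 46 mm inside, 75 mm tall, open at both ends, standing on the table; origin at the centre of its lower end, z up its axis; may be absent
- narrow2: loose narrow aluminium tube, 54 mm outside, 46 mm inside, 75 mm tall, open at both ends, standing on the table; origin at the centre of its lower end, z up its axis; may be absent
- oil_bottle: bystander: oil bottle, 60 mm across, 210 mm tall, origin under its middle
- sauce_jar: bystander: jar with lid, 72 mm across, 90 mm tall, origin under its middle
- gift_box: bystander: cardboard box 90 x 130 x 60 mm, origin under its middle
Things that resemble listed ones, but are neither listed nor needed, are in the scene too. What is shaped like the wide1 but blue or red is not meant.

How it is judged:
On the way, in this order (a step that is already met when the one before it is completed fails the run):
1. the lever is flipped open before the carriage is moved (value of joint lever above 1 rad and distance of pointer from where it was at the start of the episode below 0.015 m), for 0.1 s.
2. with the lever open, the carriage is brought to the refill marker (value of joint lever above 1 rad and y of pointer in the frame of refill_marker between -0.006 and 0.006 m), for 0.2 s.
3. the lever is locked with the carriage at the refill marker and no tube on a spigot yet (value of joint lever below 0.15 rad and y of pointer in the frame of refill_marker between -0.006 and 0.006 m and height (world z) of each of wide1, wide2, narrow1, narrow2 below 0.03 m), for 0.2 s.
4. every tube is fully home on a spigot of its size, the carriage still locked at the refill marker (((horizontal distance between wide1 and spigot1 below 0.005 m and z of wide1 in the frame of spigot1 below 0.004 m) or (horizontal distance between wide1 and spigot3 below 0.005 m and z of wide1 in the frame of spigot3 below 0.004 m)) and angle between each of wide1, wide2, narrow1, narrow2's own z axis and vertical below 0.07 rad and ((horizontal distance between wide2 and spigot1 below 0.005 m and z of wide2 in the frame of spigot1 below 0.004 m) or (horizontal distance between wide2 and spigot3 below 0.005 m and z of wide2 in the frame of spigot3 below 0.004 m)) and ((horizontal distance between narrow1 and spigot0 below 0.005 m and z of narrow1 in the frame of spigot0 below 0.004 m) or (horizontal distance between narrow1 and spigot2 below 0.005 m and z of narrow1 in the frame of spigot2 below 0.004 m)) and ((horizontal distance between narrow2 and spigot0 below 0.005 m and z of narrow2 in the frame of spigot0 below 0.004 m) or (horizontal distance between narrow2 and spigot2 below 0.005 m and z of narrow2 in the frame of spigot2 below 0.004 m)) and value of joint lever below 0.15 rad and y of pointer in the frame of refill_marker between -0.006 and 0.006 m), for 0.2 s.
5. the lever is opened again before the carriage leaves the refill marker (value of joint lever above 1 rad and y of pointer in the frame of refill_marker between -0.015 and 0.015 m), for 0.1 s.
6. with the lever open, the carriage is brought to the serving marker (value of joint lever above 1 rad and y of pointer in the frame of serving_marker between -0.006 and 0.006 m), for 0.2 s.
At the end, for the whole second after the job is handed in: Every tube present stands upright (within 4 degrees) and fully home (lower end within 4 mm of the carriage top, within 5 mm of the axis) on a spigot of its own size, at rest; the pointer is within 6 mm of the serving marker's middle along the rail; the lever is within 0.15 rad of locked (((horizontal distance between wide1 and spigot1 below 0.005 m and z of wide1 in the frame of spigot1 below 0.004 m) or (horizontal distance between wide1 and spigot3 below 0.005 m and z of wide1 in the frame of spigot3 below 0.004 m)) and angle between each of wide1, wide2, narrow1, narrow2's own z axis and vertical below 0.07 rad and ((horizontal distance between wide2 and spigot1 below 0.005 m and z of wide2 in the frame of spigot1 below 0.004 m) or (horizontal distance between wide2 and spigot3 below 0.005 m and z of wide2 in the frame of spigot3 below 0.004 m)) and ((horizontal distance between narrow1 and spigot0 below 0.005 m and z of narrow1 in the frame of spigot0 below 0.004 m) or (horizontal distance between narrow1 and spigot2 below 0.005 m and z of narrow1 in the frame of spigot2 below 0.004 m)) and ((horizontal distance between narrow2 and spigot0 below 0.005 m and z of narrow2 in the frame of spigot0 below 0.004 m) or (horizontal distance between narrow2 and spigot2 below 0.005 m and z of narrow2 in the frame of spigot2 below 0.004 m)) and value of joint lever below 0.15 rad and y of pointer in the frame of serving_marker between -0.006 and 0.006 m and linear speed of each of wide1, wide2, narrow1, narrow2 below 0.02 m/s and velocity of joint carriage between -0.01 and 0.01 m/s); the robot touches nothing.
It fails at once if the oil bottle is pushed more than 30 mm or tipped (distance of oil_bottle from where it was at the start of the episode above 0.03 m or angle between oil_bottle's own z axis and vertical above 0.3 rad).
It fails at once if the sauce jar is pushed more than 30 mm or tipped (distance of sauce_jar from where it was at the start of the episode above 0.03 m or angle between sauce_jar's own z axis and vertical above 0.3 rad).
It fails at once if the gift box is pushed more than 30 mm or tipped (distance of gift_box from where it was at the start of the episode above 0.03 m or angle between gift_box's own z axis and vertical above 0.3 rad).
Of wide1, wide2, narrow1, narrow2 only 2 to 4 are there at a start; the rules pass over those that are not, and their reading is None.
At some moment in a run one of wide1, wide2, narrow1, narrow2 may be knocked a few centimetres aside while the robot is not near it.
It also fails if it takes over 210 s, if anything falls off the work surface, if the arm or the gripper's body presses on something with over 40 N, if the wrist force passes 120 N, or if a joint passes its speed limit or range.

ROBOT

A 6-joint arm with a two-finger parallel gripper is mounted at the origin on the work surface. World frame = base frame: x ahead of the robot, y to its left, z up, the work surface at z = 0. Lengths are in m, angles in rad, forces in N, time in s.
With the tool pointing down it reaches from about 0.3 to 0.875 m from the base axis. Payload 6.4 kg.
Tool frame: the origin (TCP) lies on the centre line of the jaws, within the pads' length; the fingertips stand 8 mm ahead of it and the grasp point (between the pads) lies 11 mm behind it; z points along the fingers, y is the line along which they close (so a half turn about z gives the same grasp; the last joint's range is limited). The gripper opens to 85 mm and grips with 20 to 120 N. Pads are 22 mm wide; open, the fingers measure 114 mm over their backs; the gripper's body (76 mm by 85 mm) begins 54 mm behind the grasp point. The pads swing forward as they close: fully open they stand 13 mm farther back than shut.
Start: joints at [0.976, 0.181, 1.607, -0, 1.354, -0.206], TCP at [0.218, 0.532, 0.239] pointing down, gripper open.
Joint ranges: [-2.99, 2.99], [-0.89, 2.07], [0.3, 2.58], [-1.14, 4.28], [0, 2.63], [-3.12, 3.12]. Speed limits (rad/s): [2.57, 2.57, 3.01, 3.14, 3.14, 3.14].

INTERFACE

Orientations are given as a unit quaternion [w, x, y, z].
In Python, from bench import ctrl gives the robot as it stands.
- The arm moves only by the shell command python3 -m handwheel 'ROWS' [OPENING]. ROWS is JSON, a list that holds one entry, the list of rows, each a list of 4 numbers: the shift along the tool's x, y, z each as a share of 20 cm, from -1 to 1, then the turn about the tool's z as a share of 1.5 rad, from -1 to 1. In form: [[[x, y, z, twist], ...]]. A call has 1 to 10 rows; each row is the pose to reach, as a shift and turn from the pose commanded when the call began, along the tool's axes at that moment; what a row does not reach only later rows make up. A row lasts 1/8 s, in which the tool goes at most 62.5 mm and 10.7 degrees, less where a joint would pass 70% of its speed; a pose out of reach is approached as far as the arm can. A call with a number of a shift or a turn outside -1 to 1 is refused whole. A call with a gripper value outside its range is refused whole. OPENING is the finger opening in mm, from 0 to 85.4, set as the call begins (- or left out, the last holds). The fingers move at their own pace and stop on an object; the grip force is fixed at half the most. Time passes only in rows, so rows that repeat a pose let the fingers close. It gives the time, the measured TCP pose, the force, the opening and the grip force at its end, in the units of the state.
- ctrl.get_obs(): the state, without advancing time (a new reading comes with each control period).
- ctrl.camera(name): name is "side" or "top"; returns a dict with "color" (420x560x3 uint8, red, green, blue), "range_z" (420x560 float32, m along the optical axis (not along the pixel's ray), 0 where there is no reading), "K" (3x3 intrinsics, pixels), "pose" (4x4, takes a point from camera to world coordinates). Camera axes: x right, y down, z forward; pixel columns grow to the right and rows downward; lengths in m; the calibration is good to about 2 mm. A picture is of the moment at which its call begins.
- ctrl.hand_in(): hands the job in; it is judged then, once.
The state is a dict: "time_s": time; "q": joint angles; "dq": joint speeds; "joint_efforts": joint torques, N m; "eef_pos": TCP position; "eef_rot": TCP orientation; "wrist_force": force on the tool from outside, world axes, zero at the start; "torque": the same for the moment, N m; "opening": opening from 0.0 (shut) to 1.0 (fully open); "grasp_force": force on a finger pad.
Only numpy, scipy, OpenCV 4.12 (cv2) and the standard library are available. Lean on these libraries where they do the work, as an engineer would, in place of code of your own. Each camera call takes 0.05 s, during which the arm holds its last target. There are 200 camera calls.

## Working session

There is one attempt and no reset: what is moved stays moved. The work goes in short steps, Python scripts to look and compute and a shell command to move; the robot and the scene stay as the last step left them, time stands still between calls to the robot, and variables do not carry over. Pictures are saved under pics/ and viewed, at most 14 in all, crops included, and the job is handed in when it is done.

```bash
mkdir -p pics; ls
cat > h.py <<'E'
import numpy as np,cv2
from bench import ctrl
def shot(n,f=None):
    c=ctrl.camera(n)
    if f: cv2.imwrite('pics/'+f,c['color'][:,:,::-1])
    return c
def cloud(c):
    K=c['K'];z=c['range_z'];v,u=np.mgrid[:z.shape[0],:z.shape[1]]
    p=np.stack([(u-K[0,2])/K[0,0]*z,(v-K[1,2])/K[1,1]*z,z],-1)
    w=p@c['pose'][:3,:3].T+c['pose'][:3,3]; w[z==0]=np.nan
    return w
def ray(c,u,v,h):
    K=c['K'];d=c['pose'][:3,:3]@np.array([(u-K[0,2])/K[0,0],(v-K[1,2])/K[1,1],1]);o=c['pose'][:3,3]
    return o+d*(h-o[2])/d[2]
E
python3 - <<'E'
from h import *
for n in('side','top'):
    c=shot(n,n+'0.png');print(n,c['pose'].round(3).tolist(),c['K'].round(1).tolist())
o=ctrl.get_obs();print(o)
E
```

```text
pics
side [[-0.998, -0.052, 0.029, 0.433], [-0.055, 0.61, -0.79, 1.423], [0.023, -0.791, -0.612, 1.231], [0.0, 0.0, 0.0, 1.0]] [[545.4, 0.0, 280.3], [0.0, 545.4, 211.5], [0.0, 0.0, 1.0]]
top [[-0.008, -0.99, 0.139, 0.33], [-1.0, 0.004, -0.025, 0.014], [0.024, -0.139, -0.99, 1.172], [0.0, 0.0, 0.0, 1.0]] [[424.3, 0.0, 275.3], [0.0, 424.3, 208.3], [0.0, 0.0, 1.0]]
{'time_s': 0.1, 'q': array([ 9.75720381e-01,  1.81474956e-01,  1.60791715e+00,  3.29778947e-05,
        1.35380695e+00, -2.06313205e-01]), 'dq': array([-3.42343574e-05, -1.90888458e-03, -1.55990341e-03, -1.50982457e-03,
        1.48680022e-03,  4.80632636e-04]), 'joint_efforts': array([ 1.59319911e-04, -4.45878303e+01, -3.52237487e+01, -3.43304091e-04,
        4.20130804e-03, -4.51543400e-06]), 'eef_pos': array([0.21765144, 0.53168665, 0.23846521]), 'eef_rot': array([-3.28117761e-04,  1.93163026e-01,  9.81166347e-01, -7.33296655e-04]), 'wrist_force': array([-0.30961632, -0.60197488,  0.30749441]), 'torque': array([-0.00908935, -0.00970575,  0.01900521]), 'grasp_force': 0.0, 'opening': 1.0012126325859074}
```

View pics/side0.png

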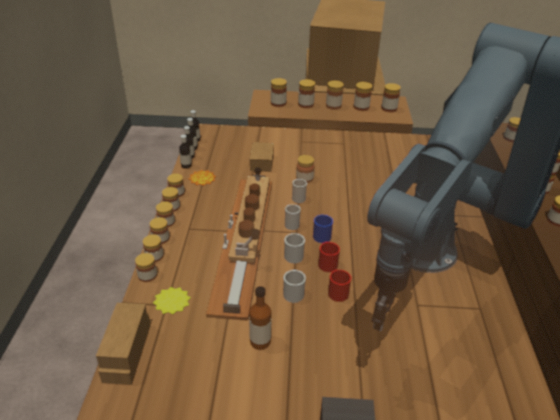

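View pics/top0.png

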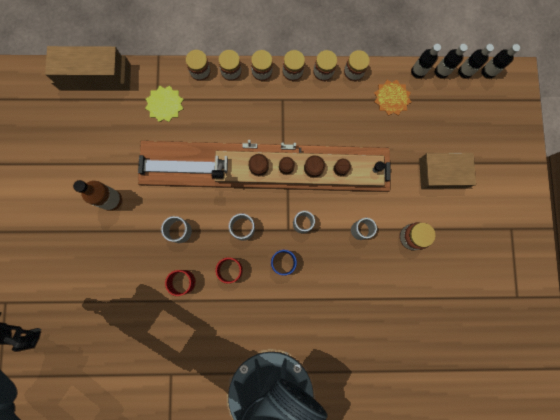

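The pictures show four bare tubes in the top view at (175,229) and (241,227), both wide, and (304,221) and (366,229), both narrow. The stand runs from (140,165) to (388,172), with the markers at about (249,145) and (288,147). Next I'll zoom in on the stand.

Run:
```python
from h import *
t=cv2.imread('pics/top0.png')[130:250,130:400]; s=cv2.imread('pics/side0.png')[160:320,200:320]
cv2.imwrite('pics/tz.png',cv2.resize(t,None,fx=2.96,fy=2.96,interpolation=cv2.INTER_CUBIC))
cv2.imwrite('pics/sz.png',cv2.resize(s,None,fx=3.7,fy=3.7,interpolation=cv2.INTER_CUBIC))
c=ctrl.camera('top');w=cloud(c)
for n,(u,v) in dict(bottle=(100,193),knob=(380,167),sp3=(258,165),sp2=(286,165),sp1=(314,166),sp0=(342,167),jar=(422,234),box=(450,170)).items(): print(n,w[v,u].round(3))
```

```text
bottle [0.514 0.414 0.143]
knob [ 0.587 -0.286  0.104]
sp3 [0.594 0.03  0.095]
sp2 [ 0.594 -0.042  0.097]
sp1 [ 0.591 -0.115  0.097]
sp0 [ 0.588 -0.188  0.097]
jar [ 0.413 -0.391  0.09 ]
box [ 0.588 -0.489  0.059]
```

View pics/tz.png

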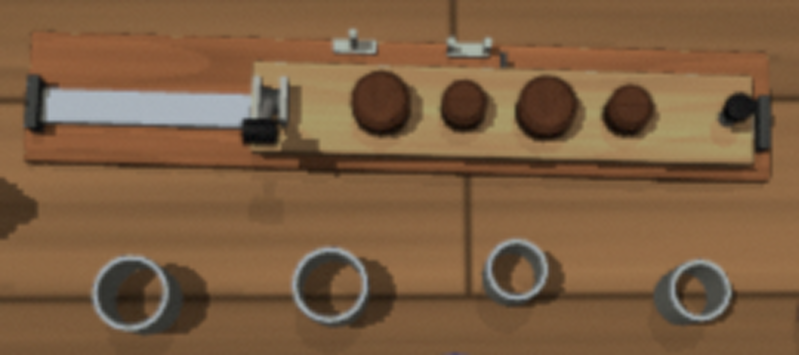

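View pics/sz.png

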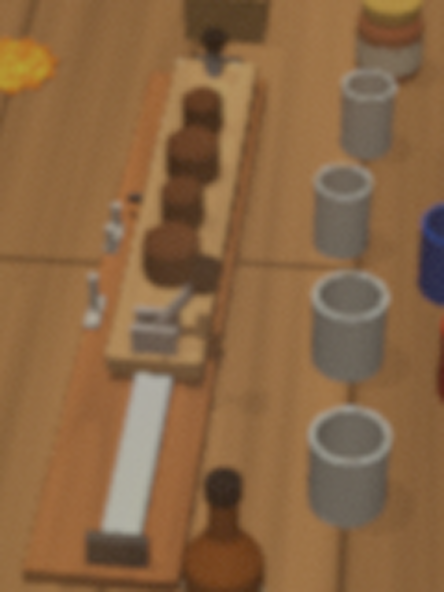

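The crops show the single refill marker at crop (353,42), the fork at (470,46) and the dark pointer at (503,58). The lever leans towards the robot, with its grip at (262,131), and the knob is at (738,107). Now I'll measure these in metres.

```bash
cat >> h.py <<'E'
def circ(P):
    A=np.c_[2*P,np.ones(len(P))];s=np.linalg.lstsq(A,(P**2).sum(1),rcond=None)[0];return s[:2],np.sqrt(s[2]+s[0]**2+s[1]**2)
def tubes(c,boxes,zt=0.075):
    g=c['color'].astype(int);out=[]
    sat=g.max(2)-g.min(2)
    for (u,v) in boxes:
        u,v=int(u),int(v);m=(sat<35)&(g.min(2)>95);mm=np.zeros_like(m);mm[v-20:v+21,u-20:u+21]=1
        vv,uu=np.nonzero(m&mm);P=np.array([ray(c,a,b,zt)[:2] for a,b in zip(uu,vv)]);
        cc,r=circ(P)
        for _ in range(4):
            d=abs(np.hypot(*(P-cc).T)-r);P=P[d<max(.004,np.median(d)*2)];cc,r=circ(P)
        out.append((cc.round(4),round(r,4),len(P)))
    return out
E
python3 - <<'E'
from h import *
c=ctrl.camera('top');w=cloud(c);g=c['color'].astype(int)
for t in tubes(c,[(175,229),(241,227),(304,221),(366,229)]):print('tube',t)
# spigot tops
hsv=cv2.cvtColor(c['color'],cv2.COLOR_RGB2HSV)
for n,u,v in(('s3',258,165),('s2',286,165),('s1',314,166),('s0',342,167),('knob',380,167),('grip',219,173)):
    reg=w[v-14:v+15,u-14:u+15].reshape(-1,3);
    q=reg[reg[:,2]>.09];print(n,len(q),q.mean(0).round(4),((q.max(0)+q.min(0))/2).round(4),np.ptp(q,0).round(3))
m=(g.min(2)>120);m[:138]=0;m[155:]=0;m[:,:235]=0;m[:,305:]=0
for v,u in zip(*np.nonzero(m)):print((u,v),g[v,u].tolist(),w[v,u].round(3).tolist(), end=';')
print()
for v in range(146,154):print([ (int(g[v,u].sum()),w[v,u,2].round(3)) for u in range(294,306)])
# far edge/ near edge of carriage top & plank via height
for u in(240,272,300,328,360):
    col=w[:,u];k=(abs(col[:,2]-.054)<.004)&(col[:,0]>.5)&(col[:,0]<.68);print('carr',u,col[k][:,0].min().round(4),col[k][:,0].max().round(4),col[k][:,1].mean().round(4))
row=w[178];k=(abs(row[:,2]-.054)<.004);print('ends',row[k].min(0),row[k].max(0))
E
```

```text
tube (array([0.4324, 0.2487]), np.float64(0.0309), 150)
tube (array([0.4387, 0.0754]), np.float64(0.0308), 156)
tube (array([ 0.4512, -0.0889]), np.float64(0.0248), 121)
tube (array([ 0.432 , -0.2503]), np.float64(0.0247), 123)
s3 273 [0.5998 0.0297 0.0939] [0.6001 0.029  0.0946] [0.05  0.05  0.009]
s2 155 [ 0.5971 -0.0443  0.0936] [ 0.598  -0.0452  0.0947] [0.038 0.037 0.009]
s1 278 [ 0.5946 -0.1184  0.094 ] [ 0.5951 -0.1174  0.0951] [0.049 0.05  0.01 ]
s0 154 [ 0.5929 -0.1913  0.0939] [ 0.5923 -0.192   0.0949] [0.037 0.037 0.01 ]
knob 88 [ 0.5893 -0.2847  0.1021] [ 0.5905 -0.2852  0.1004] [0.025 0.024 0.019]
grip 138 [0.5638 0.1284 0.1376] [0.5722 0.129  0.1216] [0.046 0.029 0.057]
(np.int64(248), np.int64(140)) [159, 155, 139] [0.671, 0.058, 0.064];(np.int64(249), np.int64(140)) [160, 161, 147] [0.672, 0.055, 0.063];(np.int64(248), np.int64(141)) [156, 154, 139] [0.668, 0.057, 0.065];(np.int64(249), np.int64(141)) [154, 159, 147] [0.669, 0.055, 0.061];(np.int64(243), np.int64(143)) [154, 143, 123] [0.674, 0.073, 0.026];(np.int64(244), np.int64(143)) [154, 146, 127] [0.675, 0.07, 0
[... 7225 characters left out ...]
)), (212, np.float64(0.05)), (208, np.float64(0.02)), (207, np.float64(0.016)), (238, np.float64(0.016)), (294, np.float64(0.017)), (302, np.float64(0.02))]
[(392, np.float64(0.053)), (389, np.float64(0.055)), (370, np.float64(0.053)), (343, np.float64(0.053)), (326, np.float64(0.054)), (316, np.float64(0.054)), (307, np.float64(0.051)), (307, np.float64(0.051)), (315, np.float64(0.053)), (320, np.float64(0.052)), (335, np.float64(0.056)), (328, np.float64(0.053))]
carr 240 0.5609 0.6404 0.0794
carr 272 0.558 0.6408 -0.0068
carr 300 0.5578 0.6525 -0.0825
carr 328 0.5551 0.6349 -0.1582
carr 360 0.5513 0.6315 -0.2449
ends [ 0.56656275 -0.54633854  0.05015939] [0.5698049  0.12178409 0.0579893 ]
```

```bash
cat >> h.py <<'E'
from scipy.spatial.transform import Rotation as Rn
def go(x,y,z,yaw=-0.0312):
    "shares to a TCP target; yaw = world angle of tool y"
    o=ctrl.get_obs();q=o['eef_rot'];R=Rn.from_quat([q[1],q[2],q[3],q[0]]).as_matrix()
    d=R.T@(np.array([x,y,z])-o['eef_pos'])/.2;a=np.arctan2(R[1,1],R[0,1])
    t=-((yaw-a+np.pi)%(2*np.pi)-np.pi)/1.5
    print('pos',o['eef_pos'].round(4),'yaw',a.round(4),'F',o['wrist_force'].round(1),'->',d.round(4),t.round(4),'t',round(o['time_s'],1))
E
python3 -m handwheel '[[[0,0,-0.3,0.4],[0,0,-0.3,0.81],[0,0,-0.3,0.81],[0,0,-0.3,0.81],[0,0,-0.3,0.81],[0,0,-0.3,0.81],[0,0,-0.3,0.81],[0,0,-0.3,0.81],[0,0,-0.3,0.81]]]' 0
python3 -c "
from h import *
go(.50,.129,.29);go(.50,.129,.132)"
```

```text
time_s: 1.32
eef_pos: [0.2179, 0.532, 0.2992]
eef_rot: [0.0, 0.718, 0.696, -0.0]
wrist_force: [0.7, -0.4, -0.9]
opening: 0.0
grasp_force: 0.0
pos [0.2179 0.532  0.2992] yaw -0.0312 F [ 0.7 -0.4 -0.9] -> [-1.9702  1.4724  0.0461] 0.0 t 1.3
pos [0.2179 0.532  0.2992] yaw -0.0312 F [ 0.7 -0.4 -0.9] -> [-1.9701  1.4725  0.8361] 0.0 t 1.3
```

```bash
python3 -m handwheel '[[[-1,0.74,0,0],[-1,0.74,0,0],[-1,0.74,0,0],[-1,0.74,0,0],[-1,0.74,0,0],[-1,0.74,0,0]]]' >/dev/null
python3 -m handwheel '[[[-0.97,0.73,0,0],[-0.97,0.73,0,0],[-0.97,0.73,0,0],[-0.97,0.73,0,0],[-0.97,0.73,0.4,0],[-0.97,0.73,0.82,0],[-0.97,0.73,0.82,0],[-0.97,0.73,0.82,0],[-0.97,0.73,0.82,0]]]'
python3 -c "
from h import *
go(.624,.127,.132)"
```

```text
time_s: 3.2
eef_pos: [0.4999, 0.1298, 0.137]
eef_rot: [0.001, 0.718, 0.696, 0.001]
wrist_force: [0.4, -0.4, 0.6]
opening: -0.002
grasp_force: 0.0
pos [0.4999 0.1298 0.137 ] yaw -0.0309 F [ 0.4 -0.4  0.6] -> [0.0049 0.6207 0.0265] 0.0002 t 3.2
```

```bash
python3 -m handwheel '[[[0,0.15,0.03,0],[0,0.25,0.03,0],[0,0.35,0.03,0],[0,0.42,0.03,0],[0,0.48,0.03,0],[0,0.53,0.03,0],[0,0.57,0.03,0],[0,0.6,0.03,0],[0,0.6,0.03,0]]]'
python3 - <<'E'
from h import *
c=shot('top');w=cloud(c)
r=w[140:185,205:235].reshape(-1,3)
g=c['color'][140:185,205:235].reshape(-1,3).astype(int)
print(np.c_[r,g][(r[:,2]>.1)&(r[:,2]<.16)&(g.max(1)<60)].mean(0))
i=c['color'][120:200,190:400,::-1];s=shot('side')['color'][150:330,190:330,::-1]
a=cv2.resize(i,None,fx=2.6,fy=2.6);b=cv2.resize(s,None,fx=1.78,fy=1.78);
o=np.zeros((a.shape[0]+b.shape[0],a.shape[1],3),np.uint8);o[:a.shape[0]]=a;o[a.shape[0]:,:b.shape[1]]=b;cv2.imwrite('pics/l1.png',o)
E
```

```text
time_s: 4.32
eef_pos: [0.6191, 0.1244, 0.129]
eef_rot: [0.0, 0.719, 0.695, -0.0]
wrist_force: [-0.5, 0.3, -1.6]
opening: -0.002
grasp_force: 0.5
[nan nan nan nan nan nan]<stdin>:5: RuntimeWarning: Mean of empty slice.
  ret = um.true_divide(
```

View pics/l1.png

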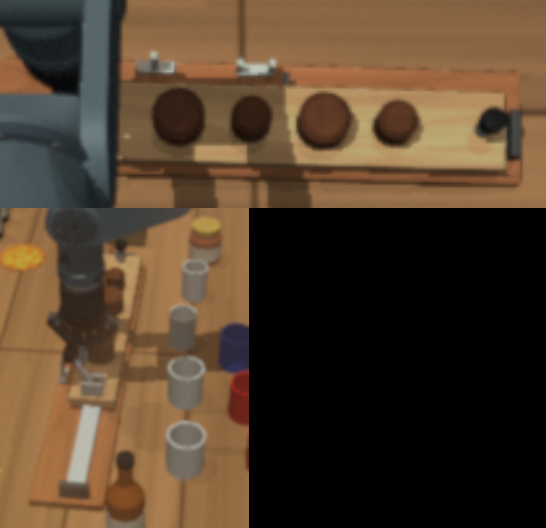

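The side crop shows the lever leaning away from the robot, with the fingers behind it. I'll press on gently until it reaches the stop.

```bash
for k in 1 2; do python3 -m handwheel '[[[0,0.015,0,0],[0,0.03,0,0],[0,0.03,0,0]]]' | grep -E 'pos|force'; done
```

```text
eef_pos: [0.6234, 0.1245, 0.1289]
wrist_force: [-6.6, -0.4, 0.6]
grasp_force: 3.7
eef_pos: [0.6241, 0.1245, 0.1286]
wrist_force: [-29.1, -2.3, 15.4]
grasp_force: 15.1
```

The lever is against its stop and open. Next: back off, lift, and go to the knob.

```bash
python3 -m handwheel '[[[0,-0.15,0,0],[0,-0.15,0,0],[-0.2,-0.2,-0.6,0],[-0.6,-0.2,-0.6,0],[-1,-0.2,-0.6,0],[-1,-0.2,-0.6,0],[-1,-0.2,-0.6,0]]]' 60 >/dev/null
python3 -m handwheel '[[[-1,0,0,0],[-1,0,0,0],[-1,0,0,0],[-1,0,0,0],[-1,0,0,0]]]' | grep pos
python3 - <<'E'
from h import *
go(.5897,-.285,.087)
c=shot('top');w=cloud(c);r=w[130:190,200:245].reshape(-1,3);q=r[r[:,2]>.12];print(len(q),q.mean(0),q.max(0),q.min(0))
E
```

```text
eef_pos: [0.578, -0.2743, 0.249]
pos [ 0.578  -0.2743  0.249 ] yaw -0.034 F [-0.2  0.1 -0.3] -> [-0.0519  0.0599  0.81  ] -0.0019 t 6.7
140 [0.64456225 0.12668686 0.1407751 ] [0.65896455 0.14184439 0.15090708] [0.63022329 0.11187313 0.12003601]
```

```bash
python3 -m handwheel '[[[-0.052,0.06,0.2,0],[-0.052,0.06,0.5,0],[-0.052,0.06,0.75,0],[-0.052,0.06,0.81,0],[-0.052,0.06,0.81,0]]]' |grep -E 'pos|force'
python3 -m handwheel '[[[0,0,0,0],[0,0,0,0],[0,0,0,0],[0,0,0,0],[0,0,0,0]]]' 15
```

```text
eef_pos: [0.5899, -0.2838, 0.0879]
wrist_force: [-0.1, -0.6, -0.2]
grasp_force: 0.0
time_s: 7.98
eef_pos: [0.5918, -0.2859, 0.0905]
eef_rot: [0.003, 0.719, 0.695, 0.001]
wrist_force: [3.7, 2.4, 6.6]
opening: 0.283
grasp_force: 58.8
```

```bash
python3 -m handwheel '[[[0.1,0,0,0],[0.2,0,0,0],[0.3,0,0,0],[0.4,0,0,0],[0.5,0,0,0],[0.6,0,0,0],[0.66,0,0,0],[0.695,0,0,0],[0.695,0,0,0]]]' |grep -E 'pos|force|open'
cat >> h.py <<'E'
def pointer(c):
    "stand-y of pointer, from dark tab beyond the carriage's far edge"
    w=cloud(c);g=c['color'].astype(int).sum(2);pts=[]
    sx=w[...,0]-.0312*w[...,1]; sy=w[...,1]+.0312*w[...,0]
    m=(sx>.644)&(sx<.658)&(w[...,2]>.04)&(w[...,2]<.06)&(sy>-.13)&(sy<.15)
    vv,uu=np.nonzero(m);print('pointer',np.c_[uu,vv].mean(0).round(1),len(uu),'sy',sy[m].mean().round(4),np.ptp(sy[m]).round(4))
    m=(g>400)&(sx>.655)&(sx<.685)&(w[...,2]>.04)&(w[...,2]<.075)
    print('uprights',sorted(sy[m].round(3).tolist()))
E
python3 - <<'E'
from h import *
c=shot('top');pointer(c)
a=cv2.resize(c['color'][120:200,215:400,::-1],None,fx=4,fy=4,interpolation=cv2.INTER_CUBIC)
cv2.imwrite('pics/p1.png',a)
E
```

```text
eef_pos: [0.5961, -0.1483, 0.0905]
wrist_force: [1.9, -4.0, 6.8]
opening: 0.276
grasp_force: 61.2
pointer [249.5 148. ] 10 sy 0.0744 0.0031
uprights [-0.05, -0.05, -0.049, -0.047, -0.047, -0.047, -0.017, -0.017, -0.017, -0.014, -0.014, -0.011, -0.011, 0.073, 0.073, 0.075, 0.076, 0.076, 0.078, 0.078, 0.078]
```

View pics/p1.png

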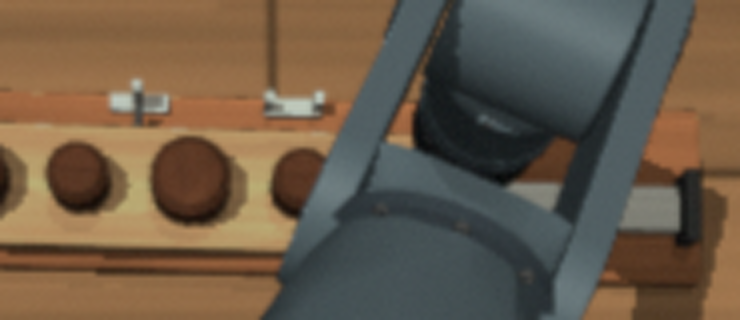

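The picture shows the pointer tab at (139,118), about half a raw pixel right of the refill upright at (137,88). I'll nudge it +1.5 mm and release.

```bash
python3 -m handwheel '[[[0.008,0,0,0],[0.008,0,0,0],[0.008,0,0,0]]]' |grep -E 'pos|force'
python3 -m handwheel '[[[0.008,0,0,0],[0.008,0,0,0],[0.008,0,0,0],[0.008,0,-0.3,0],[0.008,0,-0.7,0],[0.008,0,-0.8,0],[0.008,0,-0.8,0]]]' 60|grep -E 'pos|force'
python3 - <<'E'
from h import *
pointer(shot('top'));go(.72,.27,.25);go(.72,.27,.129)
E
```

```text
eef_pos: [0.5962, -0.1476, 0.0905]
wrist_force: [0.9, -6.5, 6.4]
grasp_force: 61.1
eef_pos: [0.5958, -0.1435, 0.2517]
wrist_force: [-0.1, -0.9, -0.6]
grasp_force: 0.0
pointer [249.1 148.1] 14 sy 0.0755 0.0057
uprights [-0.05, -0.05, -0.049, -0.047, -0.047, -0.047, -0.017, -0.017, -0.017, -0.014, -0.014, -0.011, -0.011, 0.073, 0.073, 0.075, 0.076, 0.076, 0.078, 0.078, 0.079]
pos [ 0.5945 -0.1429  0.2488] yaw -0.0328 F [-0.5  0.2 -0.3] -> [ 2.0842  0.5595 -0.0069] -0.001 t 10.4
pos [ 0.5945 -0.1429  0.2488] yaw -0.0328 F [-0.5  0.2 -0.3] -> [2.0848 0.558  0.5981] -0.001 t 10.4
```

The carriage is aligned to about 1 mm. Next: go round to the far side of the lever and lock it.

```bash
python3 -m handwheel '[[[1,0.3,0,0],[1,0.3,0,0],[1,0.3,0,0],[1,0.3,0,0],[1,0.3,0,0]]]' 0 >/dev/null
python3 -m handwheel '[[[1,0.27,0,0],[1,0.27,0,0],[1,0.27,0,0],[1,0.27,0,0],[1.0,0.27,0.3,0],[1,0.27,0.6,0],[1,0.27,0.6,0],[1,0.27,0.6,0]]]' |grep -E 'pos|force'
python3 -c "
from h import *
go(.60,.266,.130)"
```

```text
eef_pos: [0.7224, 0.2519, 0.1294]
wrist_force: [0.2, -0.0, -0.1]
grasp_force: 0.0
pos [0.7224 0.2519 0.1294] yaw -0.0345 F [ 0.2 -0.  -0.1] -> [ 0.0494 -0.6139 -0.0041] -0.0022 t 12.1
```

```bash
python3 -m handwheel '[[[0.05,0,0,0],[0.05,-0.15,0,0],[0.05,-0.25,0,0],[0.05,-0.35,0,0],[0.05,-0.43,0,0],[0.05,-0.5,0,0],[0.05,-0.56,0,0],[0.05,-0.6,0,0],[0.05,-0.61,0,0],[0.05,-0.61,0,0]]]' |grep -E 'pos|force'
for k in 1 2; do python3 -m handwheel '[[[0,-0.015,0,0],[0,-0.03,0,0],[0,-0.03,0,0]]]' | grep -E 'pos|wrist'; done
```

```text
eef_pos: [0.599, 0.2671, 0.127]
wrist_force: [0.5, -1.4, 0.4]
grasp_force: 0.1
eef_pos: [0.593, 0.2672, 0.1269]
wrist_force: [0.6, -1.0, 0.3]
eef_pos: [0.5902, 0.2673, 0.1275]
wrist_force: [12.9, 0.4, -9.1]
```

```bash
python3 -m handwheel '[[[0,-0.01,0,0],[0,-0.015,0,0],[0,-0.015,0,0]]]' | grep -E 'pos|wrist'
python3 -m handwheel '[[[0,0.15,0,0],[0,0.2,0,0],[0,0.2,-0.3,0],[0,0.2,-0.6,0],[-0.1,0,-0.9,0],[-0.6,-0.6,-0.9,0],[-0.6,-0.9,-0.9,0],[-0.6,-0.9,-0.9,0],[-0.6,-0.9,-0.9,0],[-0.6,-0.9,-0.9,0]]]' 85|grep -E 'pos|force'
python3 - <<'E'
from h import *
c=shot('top','t2.png');w=cloud(c);pointer(c)
r=w[140:190,150:200].reshape(-1,3);q=r[r[:,2]>.12];print(len(q),q.mean(0),q.max(0))
r=w.reshape(-1,3);m=(r[:,2]>.087)&(r[:,2]<.1)&(r[:,0]>.56)&(r[:,0]<.64);
for k,y in enumerate((-.052,.022,.096,.170)):
    q=r[m&(abs(r[:,1]-y)<.034)];print(k,len(q),((q.max(0)+q.min(0))/2).round(4),q.mean(0).round(4),np.ptp(q,0).round(3))
E
```

```text
eef_pos: [0.5899, 0.2673, 0.1276]
wrist_force: [23.9, 1.1, -16.6]
eef_pos: [0.3988, 0.1536, 0.3077]
wrist_force: [0.1, 0.0, 0.8]
grasp_force: 0.0
pointer [249.1 148.1] 14 sy 0.0755 0.0058
uprights [-0.05, -0.05, -0.049, -0.047, -0.047, -0.047, -0.017, -0.017, -0.017, -0.014, -0.014, -0.011, -0.011, 0.073, 0.076, 0.076, 0.078, 0.079]
553 [0.46421181 0.15586868 0.52687484] [0.58096191 0.28239936 0.66024836]
0 185 [ 0.5987 -0.0546  0.0927] [ 0.5971 -0.0541  0.0933] [0.038 0.04  0.011]
1 318 [0.6    0.0199 0.0933] [0.5993 0.0199 0.0931] [0.052 0.052 0.013]
2 188 [0.6028 0.0943 0.0931] [0.6015 0.0937 0.0928] [0.04  0.039 0.012]
3 317 [0.6041 0.1669 0.0931] [0.6033 0.1667 0.0932] [0.054 0.049 0.012]
```

View pics/t2.png

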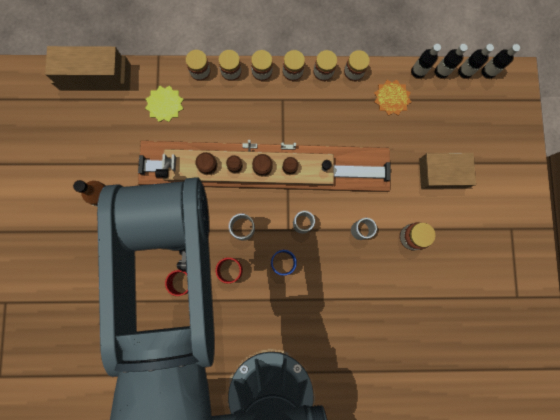

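The top view shows the lever locked with its grip at (162,172), the carriage at the refill marker, and all four tubes where they were. I'll go to the wide tube at (241,227) and grip it once across y, to check the offset between camera and robot.

```bash
python3 -c "
from h import *
c=shot('top')
for t in tubes(c,[(241,227),(304,221),(366,229)]):print(t)
print(ctrl.get_obs()['q'][5]);go(.4387,.0754,.20,-.0312+1.5);go(.4387,.0754,.20,-.0312-1.5)"
```

```text
(array([0.4385, 0.075 ]), np.float64(0.0309), 113)
(array([ 0.451 , -0.0891]), np.float64(0.0248), 96)
(array([ 0.432 , -0.2502]), np.float64(0.0246), 130)
0.12155687558388038
pos [0.4007 0.1539 0.3076] yaw -0.033 F [1.  0.1 1.5] -> [-0.3864  0.2025  0.5381] -1.0012 t 15.8
pos [0.4007 0.1539 0.3076] yaw -0.033 F [1.  0.1 1.5] -> [-0.3864  0.2025  0.5381] 0.9988 t 15.8
```

```bash
python3 -m handwheel '[[[-0.386,0.2,0.3,1],[-0.386,0.2,0.54,1],[-0.386,0.2,0.54,1],[-0.386,0.2,0.54,1],[-0.386,0.2,0.54,1],[-0.386,0.2,0.54,1],[-0.386,0.2,0.54,1],[-0.386,0.2,0.54,1],[-0.386,0.2,0.54,1],[-0.386,0.2,0.54,1]]]' 85 >/dev/null
python3 -c "
from h import *
go(.4387,.0754,.044,-.0312-1.5)"
python3 -m handwheel '[[[0,0,0.25,0],[0,0,0.5,0],[0,0,0.7,0],[0,0,0.78,0],[0,0,0.78,0]]]' |grep -E 'pos|force'
python3 -m handwheel '[[[0,0,0,0],[0,0,0,0],[0,0,0,0],[0,0,0,0],[0,0,0,0]]]' 55
```

```text
pos [0.4383 0.0753 0.199 ] yaw -1.5291 F [ 0.6 -0.2  0. ] -> [ 0.0025 -0.      0.7749] 0.0014 t 17.1
eef_pos: [0.4369, 0.0753, 0.042]
wrist_force: [0.3, -0.8, 0.1]
grasp_force: 0.0
time_s: 18.3
eef_pos: [0.4393, 0.0751, 0.0448]
eef_rot: [0.0, 1.0, 0.019, 0.001]
wrist_force: [-0.8, 0.4, 6.7]
opening: 0.763
grasp_force: 67.1
```

```bash
python3 -m handwheel '[[[0,0,0,0],[0,0,0,0],[0,0,-0.3,0],[0,0,-0.6,-0.1],[0,0.3,-0.9,-1],[0,0.6,-0.9,-1],[0,0.8,-0.9,-1],[0,0.8,-0.9,-1],[0,0.8,-0.9,-1],[0,0.8,-0.9,-1]]]' 85 >/dev/null
python3 -m handwheel '[[[0,0,0,-0.3],[0,0,0,-0.6],[0,0,0,-0.65],[0,0,0,-0.65]]]' >/dev/null
python3 -c "
from h import *
c=shot('top','t3.png')
for t in tubes(c,[(241,227),(304,221),(366,229)]):print(t)
go(.4387,.0751,.20);go(.4387,.0751,.045)"
```

```text
(array([0.4389, 0.0762]), np.float64(0.0309), 162)
(array([ 0.4503, -0.0873]), np.float64(0.0235), 56)
(array([ 0.4319, -0.2507]), np.float64(0.0248), 10)
pos [ 0.4439 -0.0846  0.2232] yaw 0.4413 F [ 0.   0.  -0.2] -> [0.7332 0.3176 0.116 ] 0.315 t 20.1
pos [ 0.4439 -0.0846  0.2232] yaw 0.4413 F [ 0.   0.  -0.2] -> [0.733  0.3177 0.891 ] 0.315 t 20.1
```

```bash
python3 -m handwheel '[[[0.3,0.13,0,0.1],[0.6,0.25,0,0.2],[0.733,0.318,0,0.315],[0.733,0.318,0,0.315],[0.733,0.318,0,0.315],[0.733,0.318,0.3,0.315],[0.733,0.318,0.6,0.315],[0.733,0.318,0.89,0.315],[0.733,0.318,0.89,0.315],[0.733,0.318,0.89,0.315]]]' |grep -E 'pos|force'
python3 -m handwheel '[[[0,0,0,0],[0,0,0,0],[0,0,0,0],[0,0,0,0],[0,0,0,0]]]' 55|grep -E 'pos|force|open'
python3 -m handwheel '[[[0,0,-0.2,0],[0,0,-0.5,0],[0,0,-0.7,0],[0,0,-0.7,0],[0,0,-0.7,0]]]' |grep -E 'pos|force|open'
python3 -c "
from h import *
go(.6013,.0186,.185);go(.6060,.1666,.185)"
```

```text
eef_pos: [0.4427, 0.0742, 0.0471]
wrist_force: [0.2, -0.8, 0.3]
grasp_force: 0.0
eef_pos: [0.4434, 0.0747, 0.0487]
wrist_force: [-4.1, -1.9, 12.8]
opening: 0.76
grasp_force: 63.5
eef_pos: [0.4409, 0.0751, 0.1856]
wrist_force: [-0.4, -0.5, -3.3]
opening: 0.762
grasp_force: 68.4
pos [0.4409 0.0751 0.1856] yaw -0.0448 F [-0.4 -0.5 -3.3] -> [-0.2465  0.8141  0.0041] -0.0091 t 22.6
pos [0.4409 0.0751 0.1856] yaw -0.0448 F [-0.4 -0.5 -3.3] -> [0.4939 0.8044 0.004 ] -0.0091 t 22.6
```

```bash
python3 -m handwheel '[[[-0.08,0.25,0,0],[-0.17,0.5,0,0],[-0.247,0.7,0,-0.009],[-0.247,0.814,0,-0.009],[-0.247,0.814,0,-0.009],[-0.247,0.814,0,-0.009],[-0.247,0.814,0,-0.009],[-0.247,0.814,0,-0.009]]]' |grep -E 'pos|force'
python3 - <<'E'
from h import *
go(.6013,.0186,.105)
c=shot('side');cv2.imwrite('pics/s4.png',cv2.resize(c['color'][140:300,200:360,::-1],None,fx=3.7,fy=3.7,interpolation=cv2.INTER_CUBIC))
E
```

```text
eef_pos: [0.601, 0.0187, 0.1854]
wrist_force: [-0.3, 0.5, -2.7]
grasp_force: 68.3
pos [0.601  0.0187 0.1854] yaw -0.0312 F [-0.3  0.5 -2.7] -> [-3.000e-04  1.500e-03  4.021e-01] 0.0 t 23.6
```

View pics/s4.png

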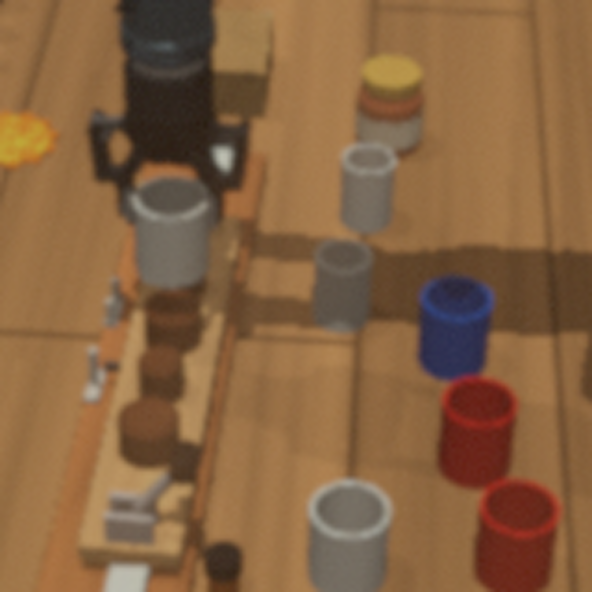

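The side crop shows the wide tube at (172,232), held upright above spigot 1 at (174,315). Now I'll lower it slowly.

```bash
python3 -m handwheel '[[[0,0.001,0.1,0],[0,0.001,0.18,0],[0,0.001,0.23,0],[0,0.001,0.26,0],[0,0.001,0.28,0],[0,0.001,0.28,0]]]' |grep -E 'pos|force'
python3 -m handwheel '[[[0,0,0.03,0],[0,0,0.06,0],[0,0,0.09,0],[0,0,0.11,0],[0,0,0.11,0]]]' |grep -E 'pos|force'
python3 -c "
from h import *
go(.6013,.0186,.1027)"
```

```text
eef_pos: [0.6018, 0.0184, 0.1293]
wrist_force: [0.7, 0.7, -1.7]
grasp_force: 68.3
eef_pos: [0.6014, 0.0185, 0.1067]
wrist_force: [0.4, 0.4, -2.2]
grasp_force: 68.3
pos [0.6014 0.0185 0.1067] yaw -0.0314 F [ 0.4  0.4 -2.2] -> [ 0.0006 -0.0005  0.0202] -0.0002 t 25.0
```

```bash
for k in 1 2; do python3 -m handwheel '[[[0,0,0.01,0],[0,0,0.02,0],[0,0,0.02,0]]]' |grep -E 'pos|wrist'; done
```

```text
eef_pos: [0.6017, 0.0184, 0.1032]
wrist_force: [0.1, -0.8, -2.4]
eef_pos: [0.6019, 0.0185, 0.1028]
wrist_force: [-12.9, 1.1, 22.7]
```

It's home. Release, lift, and look at the next tube.

```bash
python3 -m handwheel '[[[0,0,-0.01,0],[0,0,-0.02,0],[0,0,-0.02,0],[0,0,-0.3,0],[0,0,-0.6,0],[0,0,-0.7,0],[-0.6,-0.2,-0.7,0],[-0.8,-0.4,-0.7,0],[-0.8,-0.4,-0.7,0],[-0.8,-0.4,-0.7,0]]]' 85|grep -E 'pos|wrist'
cat >> h.py <<'E'
def look():
    c=shot('top');w=cloud(c);r=w.reshape(-1,3)
    m=(abs(r[:,2]-.075)<.006)&(r[:,0]>.37)&(r[:,0]<.55)&(abs(r[:,1])<.33)
    im=np.where(m.reshape(420,560),255,0).astype(np.uint8)
    n,l,st,ce=cv2.connectedComponentsWithStats(cv2.dilate(im,np.ones((3,3))))
    for i in range(1,n):
        if st[i,4]>60:
            cc=st[i,:2]+st[i,2:4]/2;print('px',cc.round(),st[i,2:].tolist(),tubes(c,[cc]))
    m=(abs(r[:,2]-.129)<.008)&(r[:,0]>.55)&(r[:,0]<.65)&(abs(r[:,1]-.055)<.16)
    for k in range(4):
        y=-.0544+.074*k;x=.5973+.00233*k;q=r[m&(np.hypot(r[:,0]-x,r[:,1]-y)<.04)]
        if len(q)>15:print('on',k,len(q),((q.max(0)+q.min(0))/2-[x,y,0]).round(4),np.median(q[:,2]).round(4))
    pointer(c)
E
python3 -c "
from h import *
look();go(.4344,.2477,.2);go(.4344,.2477,.045)"
```

```text
eef_pos: [0.5152, -0.142, 0.2391]
wrist_force: [0.2, 0.1, 0.5]
px [174. 229.] [28, 28, 327] [(array([0.4322, 0.2487]), np.float64(0.0307), 159)]
on 1 149 [ 0.001  -0.0012  0.1274] 0.1282
pointer [249.1 148.1] 14 sy 0.0755 0.0058
uprights [-0.05, -0.05, -0.05, -0.047, -0.047, -0.047, -0.017, -0.017, -0.017, -0.014, -0.014, -0.011, -0.011, 0.073, 0.076, 0.076, 0.078, 0.079]
pos [ 0.5161 -0.1404  0.2392] yaw -0.035 F [0.2 1.4 0.6] -> [ 1.9252 -0.4762  0.1965] -0.0025 t 27.1
pos [ 0.5161 -0.1404  0.2392] yaw -0.035 F [0.2 1.4 0.6] -> [ 1.9251 -0.4763  0.9715] -0.0025 t 27.1
```

```bash
python3 -m handwheel '[[[1,-0.25,0,0],[1,-0.25,0,0],[1,-0.25,0,0],[1,-0.25,0,0],[1,-0.25,0,0],[1,-0.25,0,0]]]' >/dev/null
python3 -m handwheel '[[[0.4,-0.1,0.1,0],[0.8,-0.22,0.2,0],[0.925,-0.226,0.2,0],[0.925,-0.226,0.2,0],[0.925,-0.226,0.2,0],[0.925,-0.226,0.2,0]]]' >/dev/null
python3 -c "
from h import *
go(.4344,.2477,.047)"
```

```text
pos [0.4347 0.2474 0.1995] yaw -0.0336 F [ 0.9 -0.3 -1.4] -> [ 0.0017 -0.0018  0.7625] -0.0016 t 28.6
```

```bash
python3 -m handwheel '[[[0,0,0.25,0],[0,0,0.5,0],[0,0,0.7,0],[0,0,0.765,0],[0,0,0.765,0],[0,0,0.765,0]]]' |grep -E 'pos|wrist'
python3 -m handwheel '[[[0,0,0,0],[0,0,0,0],[0,0,0,0],[0,0,0,0],[0,0,0,0],[0,0,0,0]]]' 55|grep -E 'pos|force|open'
python3 -m handwheel '[[[0,0,-0.2,0],[0,0,-0.5,0],[0,0,-0.7,0],[0,0,-0.7,0],[0,0,-0.7,0],[0,0,-0.7,0]]]' |grep -E 'pos|force|open'
python3 -c "
from h import *
go(.6060,.1666,.185)"
```

```text
eef_pos: [0.4354, 0.2489, 0.0481]
wrist_force: [-0.5, 0.4, -0.4]
eef_pos: [0.4349, 0.2492, 0.048]
wrist_force: [-1.7, -0.9, 7.2]
opening: 0.745
grasp_force: 66.1
eef_pos: [0.4323, 0.2484, 0.1843]
wrist_force: [-0.8, 0.6, -2.1]
opening: 0.746
grasp_force: 68.5
pos [0.4323 0.2484 0.1843] yaw -0.0314 F [-0.8  0.6 -2.1] -> [-0.3816  0.8807 -0.0063] -0.0002 t 30.8
```

```bash
python3 -m handwheel '[[[-0.1,0.25,0,0],[-0.2,0.5,0,0],[-0.38,0.75,0,0],[-0.38,0.88,0,0],[-0.38,0.88,0,0],[-0.38,0.88,0,0],[-0.38,0.88,0,0],[-0.38,0.88,0,0]]]' |grep -E 'pos|force|open'
python3 - <<'E'
from h import *
go(.6060,.1666,.130)
c=shot('side');cv2.imwrite('pics/s5.png',cv2.resize(c['color'][140:300,180:340,::-1],None,fx=3.7,fy=3.7,interpolation=cv2.INTER_CUBIC))
E
```

```text
eef_pos: [0.6066, 0.1678, 0.1864]
wrist_force: [0.4, -0.2, -2.7]
opening: 0.743
grasp_force: 68.4
pos [0.6066 0.1678 0.1864] yaw -0.0305 F [ 0.4 -0.2 -2.7] -> [-0.0063 -0.0027  0.282 ] 0.0004 t 31.8
```

View pics/s5.png

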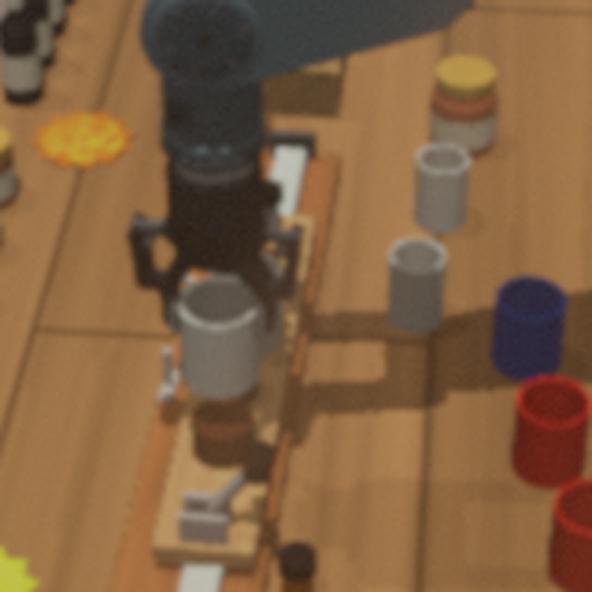

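The tube at (220,335) is upright above spigot 3. I'll check its y in the grip from the side camera's depth.

```bash
cat >> h.py <<'E'
def held(r,x0,y0,zmin=.14,zmax=.2):
    "centre of a held tube from its outer front face (side depth), radius known"
    from scipy.optimize import least_squares
    c=shot('side');w=cloud(c).reshape(-1,3);g=c['color'].reshape(-1,3).astype(int)
    m=(w[:,2]>zmin)&(w[:,2]<zmax)&(np.hypot(w[:,0]-x0,w[:,1]-y0-r*.8)<r*.9)&(w[:,1]>y0+r*.35)&(g.max(1)>70)&(g.max(1)-g.min(1)<35)
    P=w[m][:,:2];f=lambda p:np.hypot(P[:,0]-p[0],P[:,1]-p[1])-r
    s=least_squares(f,[x0,y0],loss='soft_l1',f_scale=.002);print('held',len(P),s.x.round(4),'rms',np.std(f(s.x)).round(4))
E
python3 -c "
from h import *
held(.033,.606,.167,.142,.205);held(.033,.606,.167,.15,.19)"
```

```text
held 280 [0.6024 0.1657] rms 0.0026
held 178 [0.6035 0.1656] rms 0.0025
```

```bash
python3 -m handwheel '[[[0,-0.002,0.1,0],[0,-0.002,0.18,0],[0,-0.002,0.22,0],[0,-0.002,0.24,0],[0,-0.002,0.26,0],[0,-0.002,0.28,0],[0,-0.002,0.28,0]]]' |grep -E 'pos|wrist'
python3 -m handwheel '[[[0,0,0.03,0],[0,0,0.06,0],[0,0,0.09,0],[0,0,0.11,0],[0,0,0.11,0]]]' |grep -E 'pos|wrist'
```

```text
eef_pos: [0.6068, 0.1673, 0.1302]
wrist_force: [-0.5, -0.2, -2.6]
eef_pos: [0.6065, 0.1673, 0.1077]
wrist_force: [-0.3, 0.4, -2.9]
```

```bash
for k in 1 2; do python3 -m handwheel '[[[0,0,0.015,0],[0,0,0.03,0],[0,0,0.03,0]]]' |grep -E 'pos|wrist'; done
```

```text
eef_pos: [0.6069, 0.1673, 0.1023]
wrist_force: [0.3, -0.7, -2.5]
eef_pos: [0.6071, 0.1674, 0.1019]
wrist_force: [-18.1, -3.7, 33.0]
```

```bash
python3 -m handwheel '[[[0,0,-0.015,0],[0,0,-0.03,0],[0,0,-0.03,0],[0,0,-0.3,0],[0,0,-0.6,0],[0,0,-0.7,0],[0.3,-0.5,-0.7,0],[0.3,-0.9,-0.7,0],[0.3,-0.9,-0.7,0],[0.3,-0.9,-0.7,0]]]' 85|grep -E 'pos|wrist'
python3 -c "
from h import *
look();go(.4527,-.09,.2)"
```

```text
eef_pos: [0.4245, 0.2337, 0.2346]
wrist_force: [0.2, 0.6, 0.1]
px [305. 222.] [22, 23, 245] [(array([ 0.4511, -0.0888]), np.float64(0.0247), 126)]
px [366. 228.] [23, 23, 260] [(array([ 0.4319, -0.2501]), np.float64(0.0247), 133)]
on 1 145 [ 0.001  -0.0012  0.128 ] 0.1287
on 3 154 [ 0.0017 -0.0016  0.1279] 0.1281
pointer [249.1 148.1] 14 sy 0.0755 0.0057
uprights [-0.05, -0.05, -0.049, -0.047, -0.047, -0.047, -0.017, -0.017, -0.017, -0.014, -0.014, -0.011, -0.011, 0.073, 0.076, 0.076, 0.078, 0.079]
pos [0.4265 0.2335 0.2354] yaw -0.0292 F [-0.4 -0.4  0.9] -> [-1.6132  0.1786  0.1774] 0.0013 t 35.5
```

```bash
python3 -m handwheel '[[[-0.9,0.1,0,0],[-0.9,0.1,0,0],[-0.9,0.1,0,0],[-0.9,0.1,0,0],[-0.9,0.1,0,0]]]' 75 >/dev/null
python3 -m handwheel '[[[-0.4,0.04,0.1,0],[-0.7,0.08,0.178,0],[-0.71,0.08,0.178,0],[-0.71,0.08,0.178,0],[-0.71,0.08,0.178,0],[-0.71,0.08,0.178,0]]]' >/dev/null
python3 -c "
from h import *
go(.4527,-.09,.047)"
```

```text
pos [ 0.455  -0.0886  0.201 ] yaw -0.0291 F [ 0.9 -0.4 -0.3] -> [-0.0072 -0.0115  0.7698] 0.0014 t 36.9
```

```bash
python3 -m handwheel '[[[-0.006,-0.01,0.25,0],[-0.006,-0.01,0.5,0],[-0.006,-0.01,0.7,0],[-0.006,-0.01,0.765,0],[-0.006,-0.01,0.765,0],[-0.006,-0.01,0.765,0]]]' |grep -E 'pos|wrist'
python3 -m handwheel '[[[0,0,0,0],[0,0,0,0],[0,0,0,0],[0,0,0,0],[0,0,0,0],[0,0,0,0]]]' 43|grep -E 'pos|force|open'
python3 -m handwheel '[[[0,0,-0.2,0],[0,0,-0.5,0],[0,0,-0.7,0],[0,0,-0.7,0],[0,0,-0.7,0],[0,0,-0.7,0]]]' |grep -E 'pos|force|open'
python3 -c "
from h import *
go(.6037,.0926,.185)"
```

```text
eef_pos: [0.4541, -0.0916, 0.0494]
wrist_force: [0.7, 0.6, -0.3]
eef_pos: [0.4537, -0.0916, 0.0495]
wrist_force: [-1.9, 1.7, 10.0]
opening: 0.615
grasp_force: 61.7
eef_pos: [0.4515, -0.0906, 0.186]
wrist_force: [0.2, 0.1, -2.2]
opening: 0.618
grasp_force: 63.9
pos [ 0.4515 -0.0906  0.186 ] yaw -0.0316 F [ 0.2  0.1 -2.2] -> [0.9398 0.7318 0.0038] -0.0003 t 39.1
```

```bash
python3 -m handwheel '[[[0.2,0.1,-0.2,0],[0.5,0.3,-0.2,0],[0.8,0.5,-0.2,0],[0.935,0.7,-0.2,0],[0.935,0.732,-0.2,0],[0.935,0.732,-0.2,0],[0.935,0.732,-0.2,0],[0.935,0.732,-0.1,0],[0.935,0.732,0,0],[0.935,0.732,0,0]]]' |grep -E 'pos|force|open'
python3 -m handwheel '[[[0,0,0,0]]]' >/dev/null
python3 -c "
from h import *
go(.6037,.0916,.130);held(.027,.604,.093,.145,.2)"
```

```text
eef_pos: [0.6026, 0.0908, 0.1844]
wrist_force: [1.0, -0.2, -1.8]
opening: 0.615
grasp_force: 64.1
pos [0.6048 0.091  0.1875] yaw -0.0316 F [-0.  -0.3 -1.8] -> [ 0.0027 -0.0054  0.2877] -0.0003 t 40.5
held 196 [0.6017 0.0921] rms 0.003
```

```bash
python3 -m handwheel '[[[0.002,-0.004,0.1,0],[0.002,-0.004,0.18,0],[0.002,-0.004,0.22,0],[0.002,-0.004,0.24,0],[0.002,-0.004,0.26,0],[0.002,-0.004,0.28,0],[0.002,-0.004,0.28,0]]]' |grep -E 'pos|wrist'
python3 -m handwheel '[[[0,0,0.03,0],[0,0,0.06,0],[0,0,0.09,0],[0,0,0.11,0],[0,0,0.11,0]]]' |grep -E 'pos|wrist'
```

```text
eef_pos: [0.604, 0.0916, 0.1316]
wrist_force: [0.7, 0.3, -2.4]
eef_pos: [0.6037, 0.0916, 0.1091]
wrist_force: [-0.4, -0.1, -1.6]
```

```bash
for k in 1 2; do python3 -m handwheel '[[[0,0,0.015,0],[0,0,0.03,0],[0,0,0.03,0]]]' |grep -E 'pos|wrist'; done
```

```text
eef_pos: [0.6041, 0.0916, 0.1037]
wrist_force: [0.4, 0.3, -1.8]
eef_pos: [0.6044, 0.0917, 0.1034]
wrist_force: [-18.4, -1.3, 36.2]
```

```bash
python3 -m handwheel '[[[0,0,-0.015,0],[0,0,-0.03,0],[0,0,-0.03,0],[0,0,-0.3,0],[0,0,-0.6,0],[0,0,-0.7,0],[0.3,-0.5,-0.7,0],[0.6,-0.9,-0.7,0],[0.6,-0.9,-0.7,0],[0.6,-0.9,-0.7,0]]]' 75|grep -E 'pos|wrist'
python3 -c "
from h import *
look();go(.4337,-.2512,.235)"
```

```text
eef_pos: [0.4248, 0.2185, 0.2364]
wrist_force: [0.5, 0.6, -0.5]
px [366. 228.] [23, 22, 256] [(array([ 0.432 , -0.2501]), np.float64(0.0246), 130)]Traceback (most recent call last):
  File "<string>", line 3, in <module>
    look();go(.4337,-.2512,.235)
    ~~~~^^
  File "h.py", line 50, in look
    cc=st[i,:2]+st[i,2:4]/2;print('px',cc.round(),st[i,2:].tolist(),tubes(c,[cc]))
                                                                    ~~~~~^^^^^^^^
  File "h.py", line 23, in tubes
    cc,r=circ(P)
         ~~~~^^^
  File "h.py", line 16, in circ
    A=np.c_[2*P,np.ones(len(P))];s=np.linalg.lstsq(A,(P**2).sum(1),rcond=None)[0];return s[:2],np.sqrt(s[2]+s[0]**2+s[1]**2)
                                                     ~~~~~~~~~~^^^
    return umr_sum(a, axis, dtype, out, keepdims, initial, where)
numpy.exceptions.AxisError: axis 1 is out of bounds for array of dimension 1
```

Only the robot's own body tripped the finder. The last tube hasn't moved, so I'll carry on.

```bash
sed -i 's/if len(P)==0//; s/        cc,r=circ(P)$/        if len(P)<20: continue\n        cc,r=circ(P)/' h.py
python3 -c "
from h import *
look();go(.4337,-.2512,.235)"
python3 -m handwheel '[[[-1,0,0,0],[-1,0,0,0],[-1,0,0,0],[-1,0,0,0],[-1,0,0,0]]]' 75 >/dev/null
python3 -m handwheel '[[[-1,0,0,0],[-1,0,0,0],[-1,0,0,0],[-1,0,0,0],[-1,0,0,0],[-1,0,0,0]]]' >/dev/null
python3 -c "
from h import *
go(.4337,-.2512,.2)"
```

```text
px [366. 228.] [23, 23, 260] [(array([ 0.4319, -0.2501]), np.float64(0.0246), 132)]
on 1 151 [ 0.0012 -0.0012  0.1278] 0.1285
on 2 116 [ 0.0004 -0.0009  0.1275] 0.1282
on 3 153 [ 0.0018 -0.0009  0.1276] 0.1287
pointer [249.  148.3] 13 sy 0.0756 0.0057
uprights [-0.05, -0.05, -0.049, -0.047, -0.047, -0.047, -0.017, -0.017, -0.017, -0.014, -0.014, -0.011, -0.011, 0.073, 0.076, 0.076, 0.078, 0.078]
pos [0.4251 0.2186 0.2366] yaw -0.0282 F [ 0.8 -0.3  0.5] -> [-2.3471  0.109   0.0081] 0.002 t 44.2
pos [ 0.4157 -0.1806  0.2374] yaw -0.0291 F [-0.7  0.4 -0.6] -> [-0.3505  0.1005  0.1864] 0.0014 t 45.5
```

```bash
python3 -m handwheel '[[[-0.3,0.1,0.18,0],[-0.35,0.1,0.18,0],[-0.35,0.1,0.18,0],[-0.35,0.1,0.18,0],[-0.35,0.1,0.18,0]]]' >/dev/null
python3 -c "
from h import *
go(.4337,-.2512,.047)"
python3 -m handwheel '[[[0,0,0.25,0],[0,0,0.5,0],[0,0,0.65,0],[0,0,0.75,0],[0,0,0.765,0],[0,0,0.765,0]]]' |grep -E 'pos|wrist'
python3 -c "
from h import *
go(.4337,-.2512,.047)"
```

```text
pos [ 0.4334 -0.2523  0.2025] yaw -0.0303 F [-0.6  0.2  0.5] -> [5.900e-03 7.000e-04 7.776e-01] 0.0006 t 46.2
eef_pos: [0.4336, -0.2533, 0.0496]
wrist_force: [0.2, -0.5, 1.3]
pos [ 0.4336 -0.2533  0.0496] yaw -0.0311 F [ 0.2 -0.5  1.3] -> [0.0106 0.0001 0.0129] 0.0001 t 46.9
```

```bash
python3 -m handwheel '[[[0.008,0,0.01,0],[0.008,0,0.01,0],[0.008,0,0.01,0]]]' |grep -E 'pos|wrist'
python3 -m handwheel '[[[0,0,0,0],[0,0,0,0],[0,0,0,0],[0,0,0,0],[0,0,0,0],[0,0,0,0]]]' 43|grep -E 'pos|force|open'
python3 -m handwheel '[[[0,0,-0.2,0],[0,0,-0.5,0],[0,0,-0.7,0],[0,0,-0.8,0],[0,0,-0.8,0],[0,0,-0.8,0]]]' |grep -E 'pos|force|open'
python3 -c "
from h import *
go(.599,-.0554,.195)"
```

```text
eef_pos: [0.4334, -0.2518, 0.0471]
wrist_force: [0.5, 0.0, 0.8]
eef_pos: [0.4333, -0.2518, 0.0473]
wrist_force: [-2.1, 1.7, 5.9]
opening: 0.628
grasp_force: 62.1
eef_pos: [0.4325, -0.251, 0.2052]
wrist_force: [-0.1, 0.0, -1.2]
opening: 0.624
grasp_force: 63.7
pos [ 0.4325 -0.251   0.2052] yaw -0.0315 F [-0.1  0.  -1.2] -> [1.0038 0.8013 0.0514] -0.0002 t 48.8
```

```bash
python3 -m handwheel '[[[0.2,0.2,0,0],[0.5,0.4,0,0],[0.75,0.6,0,0],[0.9,0.75,0,0],[1,0.8,0,0],[1,0.8,0,0],[1,0.8,0.05,0],[1,0.8,0.05,0],[1,0.8,0.05,0],[1,0.8,0.05,0]]]' |grep -E 'pos|force|open'
python3 -m handwheel '[[[0,0,0,0],[0,0,0,0]]]' >/dev/null
python3 -c "
from h import *
go(.599,-.0558,.130);held(.027,.599,-.0555,.155,.21)"
```

```text
eef_pos: [0.5994, -0.0574, 0.1971]
wrist_force: [-0.1, 0.2, -0.6]
opening: 0.624
grasp_force: 63.9
pos [ 0.5994 -0.0568  0.1969] yaw -0.0315 F [-0.6  0.4 -1.6] -> [ 0.0051 -0.0025  0.3344] -0.0002 t 50.3
held 170 [ 0.5958 -0.0574] rms 0.0033
```

```bash
python3 -m handwheel '[[[0.005,-0.002,0.1,0],[0.005,-0.002,0.2,0],[0.005,-0.002,0.25,0],[0.005,-0.002,0.28,0],[0.005,-0.002,0.31,0],[0.005,-0.002,0.33,0],[0.005,-0.002,0.33,0]]]' |grep -E 'pos|wrist'
python3 -m handwheel '[[[0,0,0.03,0],[0,0,0.06,0],[0,0,0.09,0],[0,0,0.11,0],[0,0,0.11,0]]]' |grep -E 'pos|wrist'
```

```text
eef_pos: [0.599, -0.0557, 0.1306]
wrist_force: [0.2, -0.3, -1.8]
eef_pos: [0.5987, -0.0556, 0.1081]
wrist_force: [-0.2, -0.6, -2.0]
```

```bash
for k in 1 2; do python3 -m handwheel '[[[0,0,0.015,0],[0,0,0.03,0],[0,0,0.03,0]]]' |grep -E 'pos|wrist'; done
```

```text
eef_pos: [0.5988, -0.0557, 0.1024]
wrist_force: [-0.2, -0.1, -2.2]
eef_pos: [0.5995, -0.0559, 0.1012]
wrist_force: [-13.7, 2.3, 29.5]
```

```bash
python3 -m handwheel '[[[0,0,-0.015,0],[0,0,-0.03,0],[0,0,-0.03,0],[0,0,-0.3,0],[0,0,-0.6,0],[0,0,-0.7,0],[0.3,-0.5,-0.7,0],[0.6,-0.7,-0.7,0],[0.8,-0.7,-0.7,0],[0.8,-0.7,-0.7,0]]]' 75|grep -E 'pos|wrist'
python3 -m handwheel '[[[0.3,0,0,0],[0.6,0,0,0],[0.6,0,0,0],[0.6,0,0,0],[0.6,0,0,0]]]' 0|grep -E 'pos|wrist'
python3 -c "
from h import *
look();go(.505,.265,.23);go(.505,.265,.13)"
```

```text
eef_pos: [0.4624, 0.1107, 0.2364]
wrist_force: [0.6, -0.2, -0.6]
eef_pos: [0.468, 0.2273, 0.2364]
wrist_force: [0.0, -0.1, -0.2]
on 0 120 [ 0.0008 -0.0017  0.1282] 0.1285
on 1 151 [ 0.001  -0.0012  0.1278] 0.1281
on 2 117 [ 0.0008 -0.001   0.1274] 0.1286
on 3 161 [ 0.0016 -0.0017  0.1275] 0.1283
pointer [249.1 148.1] 14 sy 0.0755 0.0056
uprights [-0.05, -0.05, -0.049, -0.047, -0.047, -0.047, -0.017, -0.017, -0.017, -0.014, -0.014, -0.011, -0.011, 0.073, 0.076, 0.076, 0.078, 0.078]
pos [0.4681 0.2272 0.2366] yaw -0.0335 F [0.3 0.5 0.5] -> [0.1948 0.1779 0.0327] -0.0015 t 54.5
pos [0.4681 0.2272 0.2366] yaw -0.0335 F [0.3 0.5 0.5] -> [0.195  0.178  0.5327] -0.0015 t 54.5
```

All four tubes read as home. Next: open the lever.

```bash
python3 -m handwheel '[[[0.195,0.17,0,0],[0.195,0.17,0.2,0],[0.195,0.17,0.5,0],[0.195,0.17,0.53,0],[0.195,0.17,0.53,0],[0.195,0.17,0.53,0]]]' |grep -E 'pos|wrist'
python3 -m handwheel '[[[0,0.12,0,0],[0,0.22,0,0],[0,0.32,0,0],[0,0.4,0,0],[0,0.46,0,0],[0,0.51,0,0],[0,0.55,0,0],[0,0.58,0,0],[0,0.58,0,0]]]'|grep -E 'pos|wrist'
for k in 1 2; do python3 -m handwheel '[[[0,0.015,0,0],[0,0.03,0,0],[0,0.03,0,0]]]' | grep -E 'pos|wrist'; done
```

```text
eef_pos: [0.5051, 0.2667, 0.1336]
wrist_force: [-0.2, 0.9, -0.6]
eef_pos: [0.6193, 0.2625, 0.1301]
wrist_force: [-0.6, 1.1, -0.5]
eef_pos: [0.6251, 0.2625, 0.1306]
wrist_force: [-2.1, -0.5, -1.4]
eef_pos: [0.628, 0.2626, 0.1303]
wrist_force: [-15.2, -2.1, 3.9]
```

```bash
python3 -m handwheel '[[[0,-0.15,0,0],[0,-0.15,0,0],[-0.1,-0.15,-0.3,0],[-0.2,-0.15,-0.6,0],[-0.6,-0.15,-0.6,0],[-1,-0.15,-0.6,0],[-1,-0.15,-0.6,0],[-1,-0.15,-0.6,0]]]' 60 >/dev/null
python3 -m handwheel '[[[-1,0,0,0],[-1,0,0,0],[-1,0,0,0],[-1,0,0,0],[-1,0,0,0]]]' | grep pos
python3 - <<'E'
from h import *
go(.5961,-.147,.088)
c=shot('top');pointer(c);w=cloud(c);r=w[130:190,140:200].reshape(-1,3);q=r[(r[:,2]>.132)&(r[:,1]>.235)];print(len(q),q.mean(0),q.max(0))
r=w.reshape(-1,3);q=r[(abs(r[:,1]+.146)<.03)&(abs(r[:,0]-.596)<.03)&(r[:,2]>.09)];print(len(q),q.mean(0) if len(q) else 0)
E
```

```text
eef_pos: [0.5892, -0.1366, 0.251]
pos [ 0.5892 -0.1366  0.251 ] yaw -0.0326 F [-0.1  0.7  0.7] -> [-0.0511  0.0354  0.8149] -0.0009 t 58.8
pointer [249. 148.] 15 sy 0.0757 0.0056
uprights [-0.05, -0.047, -0.047, -0.047, -0.017, -0.017, -0.017, -0.014, -0.014, -0.011, -0.011, 0.073, 0.076, 0.076, 0.078, 0.078, 0.078]
118 [0.64940541 0.26453143 0.14324482] [0.66059157 0.28060346 0.14872404]
1303 [ 0.58880888 -0.14269267  0.5991243 ]
```

```bash
python3 -m handwheel '[[[-0.052,0.035,0.2,0],[-0.052,0.035,0.5,0],[-0.052,0.035,0.75,0],[-0.052,0.035,0.81,0],[-0.052,0.035,0.81,0],[-0.052,0.035,0.81,0]]]' |grep -E 'pos|force'
python3 -m handwheel '[[[0,0,0,0],[0,0,0,0],[0,0,0,0],[0,0,0,0],[0,0,0,0]]]' 15 |grep -E 'pos|force|open'
python3 -m handwheel '[[[-0.05,0,0,0],[-0.12,0,0,0],[-0.2,0,0,0],[-0.28,0,0,0],[-0.36,0,0,0],[-0.44,0,0,0],[-0.5,0,0,0],[-0.53,0,0,0],[-0.53,0,0,0],[-0.53,0,0,0]]]' |grep -E 'pos|force|open'
python3 - <<'E'
from h import *
c=shot('top');pointer(c)
cv2.imwrite('pics/p2.png',cv2.resize(c['color'][120:200,200:330,::-1],None,fx=6,fy=6,interpolation=cv2.INTER_CUBIC))
E
```

```text
eef_pos: [0.5972, -0.1473, 0.0916]
wrist_force: [-0.4, -0.4, 0.7]
grasp_force: 0.0
eef_pos: [0.5961, -0.1475, 0.0904]
wrist_force: [-1.2, 0.2, 6.7]
opening: 0.281
grasp_force: 58.5
eef_pos: [0.5929, -0.2528, 0.0904]
wrist_force: [0.5, 2.4, 6.9]
opening: 0.284
grasp_force: 58.8
pointer [287.5 149. ] 10 sy -0.0291 0.0029
uprights [-0.05, -0.049, -0.049, -0.047, -0.047, -0.047, -0.017, -0.017, -0.016, -0.014, -0.014, -0.011, -0.011, 0.073, 0.075, 0.076, 0.076, 0.078, 0.078, 0.078]
```

View pics/p2.png

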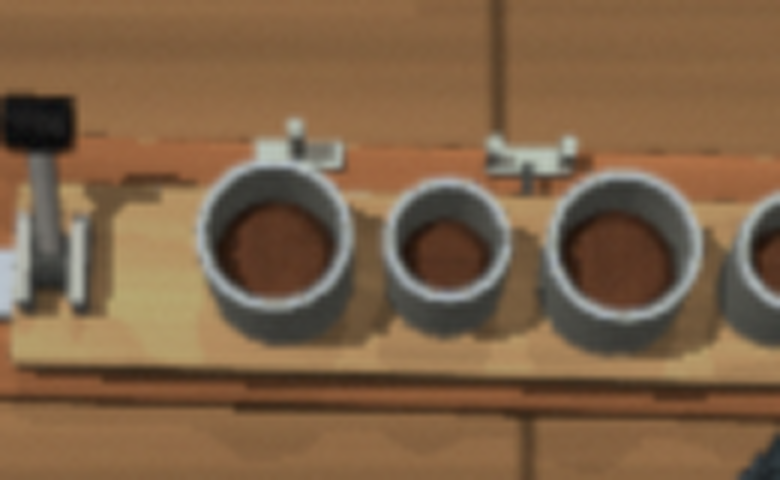

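The fork uprights are at (495,150) and (570,150), and the pointer at (528,183) is about 1.7 mm short of their middle. I'll nudge it over and release.

```bash
python3 -m handwheel '[[[-0.009,0,0,0],[-0.009,0,0,0],[-0.009,0,0,0],[-0.009,0,0,0]]]' |grep -E 'pos|force'
python3 -m handwheel '[[[-0.009,0,0,0],[-0.009,0,0,0],[-0.009,0,0,0],[-0.009,0,-0.3,0],[-0.009,0,-0.7,0],[-0.009,0,-0.8,0],[-0.009,0,-0.8,0]]]' 60|grep -E 'pos|force'
python3 - <<'E'
from h import *
pointer(shot('top'));go(.72,.158,.25)
E
```

```text
eef_pos: [0.5928, -0.2536, 0.0904]
wrist_force: [-0.5, 6.1, 7.1]
grasp_force: 59.0
eef_pos: [0.5935, -0.258, 0.2535]
wrist_force: [0.6, 0.4, -0.6]
grasp_force: 0.0
pointer [288. 149.] 15 sy -0.0305 0.0058
uprights [-0.049, -0.049, -0.049, -0.047, -0.047, -0.047, -0.033, -0.017, -0.017, -0.016, -0.014, -0.014, -0.011, -0.011, 0.073, 0.076, 0.076, 0.076, 0.078, 0.078, 0.078]
pos [ 0.5923 -0.2572  0.2504] yaw -0.0316 F [ 0.4  0.1 -0.5] -> [ 2.0952e+00  5.7240e-01 -3.0000e-04] -0.0003 t 62.9
```

```bash
python3 -m handwheel '[[[1,0.28,0,0],[1,0.28,0,0],[1,0.28,0,0],[1,0.28,0,0],[1,0.28,0,0]]]' 0 >/dev/null
python3 -m handwheel '[[[1,0.28,0,0],[1,0.28,0,0],[1,0.28,0,0],[1,0.28,0,0],[1,0.28,0.3,0],[1,0.28,0.6,0],[1,0.28,0.6,0],[1,0.28,0.6,0]]]' |grep -E 'pos|force'
python3 -c "
from h import *
go(.60,.158,.130)"
```

```text
eef_pos: [0.7176, 0.138, 0.1309]
wrist_force: [0.6, 0.2, 0.8]
grasp_force: 0.0
pos [0.7176 0.138  0.1309] yaw -0.0332 F [0.6 0.2 0.8] -> [ 0.0805 -0.5911  0.0032] -0.0013 t 64.5
```

```bash
python3 -m handwheel '[[[0.085,0,0,0],[0.085,-0.12,0,0],[0.085,-0.22,0,0],[0.085,-0.32,0,0],[0.085,-0.4,0,0],[0.085,-0.47,0,0],[0.085,-0.53,0,0],[0.085,-0.58,0,0],[0.085,-0.6,0,0],[0.085,-0.6,0,0]]]' |grep -E 'pos|wrist'
for k in 1 2 3; do python3 -m handwheel '[[[0,-0.012,0,0],[0,-0.024,0,0],[0,-0.024,0,0]]]' | grep -E 'pos|wrist'; done
```

```text
eef_pos: [0.5961, 0.1604, 0.1283]
wrist_force: [-0.8, 0.5, -0.4]
eef_pos: [0.5918, 0.1604, 0.1284]
wrist_force: [1.5, -0.8, 0.3]
eef_pos: [0.5872, 0.1607, 0.1288]
wrist_force: [2.1, -0.7, -2.3]
eef_pos: [0.5867, 0.1606, 0.1293]
wrist_force: [19.5, 1.2, -13.1]
```

At the stop. Back off and check the final state.

```bash
python3 -m handwheel '[[[0,0.15,0,0],[0,0.2,0,0],[0,0.2,-0.3,0],[0,0.2,-0.6,0],[0.1,0,-0.9,0],[0.3,-0.5,-0.9,0],[0.3,-0.9,-0.9,0],[0.3,-0.9,-0.9,0],[0.3,-0.9,-0.9,0],[0.3,-0.9,-0.9,0]]]' |grep -E 'pos|force'
sed -i 's/y=-.0544+.074\*k/y=-.0544-.1065+.074*k/; s/abs(r\[:,1\]-.055)<.16/abs(r[:,1]+.05)<.16/' h.py
python3 - <<'E'
from h import *
look();c=shot('top');w=cloud(c);r=w.reshape(-1,3)
q=r[(r[:,2]>.13)&(r[:,2]<.16)&(abs(r[:,1]-.158)<.03)&(abs(r[:,0]-.6)<.07)];print(len(q),q.mean(0))
cv2.imwrite('pics/f.png',cv2.resize(c['color'][100:250,60:480,::-1],None,fx=1.9,fy=1.9))
E
```

```text
eef_pos: [0.4041, 0.2267, 0.3091]
wrist_force: [-0.2, -0.8, 0.0]
grasp_force: 0.0
on 0 122 [-0.003  -0.0006  0.1274] 0.1278
on 1 157 [-0.0019  0.0015  0.1271] 0.1283
on 2 118 [-0.0022 -0.0003  0.1283] 0.1283
on 3 152 [-1.700e-03  1.000e-04  1.275e-01] 0.1288
pointer [288. 149.] 15 sy -0.0305 0.0056
uprights [-0.05, -0.05, -0.049, -0.047, -0.047, -0.047, -0.033, -0.017, -0.017, -0.016, -0.014, -0.014, -0.011, -0.011, 0.073, 0.076, 0.076, 0.078, 0.079]
123 [0.55894484 0.1615422  0.14291747]
```

View pics/f.png

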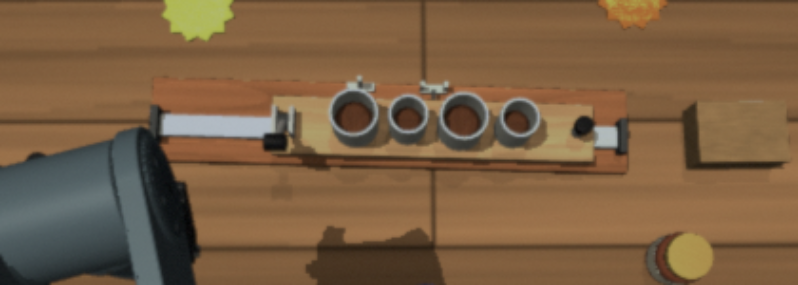

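The final picture shows all four tubes seated, the lever locked with its grip at (276,142), the pointer at the fork (435,88), and the box and jar in place.

```bash
python3 -c "
from bench import ctrl
print(ctrl.hand_in())"
```

```text
the job is handed in; nothing more can be done
None
```

The job is handed in, but no verdict came back: my last camera check showed all four tubes fully home on their own sizes, the pointer within about 1 mm of the serving marker's middle, the lever locked and the gripper clear; the box and jar looked unmoved, and I never went near the bottle, which was out of that last view.

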